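Fill the lot-finishing caddy

TASK

Make up the caddy for the next lot: stand the tall black-lidded jar in the well of the blue insert, the white jar in the green one, the gold vial in the red one and the hand stamp in the yellow one, each upright and flat on the floor of its well, set down rather than dropped. The squat black-lidded jar and the amber vial with the white cap do not belong to this lot: leave them standing where they are, and keep clear of the hand press, 30 cm tall, in between.

Things in the scene. Friction and masses are not known exactly. Their poses are not given: they have to be found in the camera images.
- jar_tall: the TALL black-lidded brown jar: upright round screw-lid jar, 63 mm across, 66 mm high, widest at the black lid (z 46 to 66 mm). Origin: centre of its underside, z up. Body and lid are one rigid piece; grasp across the lid from above.
- jar_white: the white jar: small round white screw-lid jar, 48 mm across, 40 mm high (white lid z 28 to 40 mm). Origin: centre of its underside, z up. One rigid piece.
- vial_gold: the gold vial: small all-gold vial, 22 mm across, 29 mm high (cap z 19 to 29 mm, body 20 mm across). Origin: centre of its underside, z up. One rigid piece.
- stamp: the hand stamp: pale wooden block foot, 20 mm along its x by 32 mm along its y, 18 mm high, with a dark turned round handle about 20 mm thick above it, 54 mm high in all. Origin: centre of its underside, z up along the handle. Grasp the handle from above.
- jar_squat: look-alike, leave it: the SQUAT black-lidded brown jar, 59 mm across, only 46 mm high. Origin: centre of its underside, z up. Loose. Keep clear also of the fixed green hand press that stands between the things and the caddy: 297 mm high, within x 0.33 to 0.55 m, y -0.04 to 0.10 m from the robot base, black ball of its raised lever nearest the robot; pass above it.
- vial_white_cap: look-alike, leave it: amber vial with a white cap, 22 mm across, 29 mm high. Origin: centre of its underside, z up. Loose.
- insert_blue: the blue insert, for the tall black-lidded jar: one of four blocks (90 x 90 mm, 16 mm thick) side by side, in any order, in a low dark wooden caddy (rim a little lower than them); centres 92 mm apart. Round well 80 mm wide, 10 mm deep, in its middle. Origin: centre of its underside, 4 mm above the table; x, y along its sides, z up; well floor at z 6 mm, top at z 16 mm. Both are fixed.
- insert_green: the green insert, for the white jar: one of four blocks (90 x 90 mm, 16 mm thick) side by side, in any order, in a low dark wooden caddy (rim a little lower than them); centres 92 mm apart. Round well 66 mm wide, 10 mm deep, in its middle. Origin: centre of its underside, 4 mm above the table; x, y along its sides, z up; well floor at z 6 mm, top at z 16 mm. Both are fixed.
- insert_red: the red insert, for the gold vial: one of four blocks (90 x 90 mm, 16 mm thick) side by side, in any order, in a low dark wooden caddy (rim a little lower than them); centres 92 mm apart. Round well 40 mm wide, 10 mm deep, in its middle. Origin: centre of its underside, 4 mm above the table; x, y along its sides, z up; well floor at z 6 mm, top at z 16 mm. Both are fixed.
- insert_yellow: the yellow insert, for the hand stamp: one of four blocks (90 x 90 mm, 16 mm thick) side by side, in any order, in a low dark wooden caddy (rim a little lower than them); centres 92 mm apart. Round well 56 mm wide, 10 mm deep, in its middle. Origin: centre of its underside, 4 mm above the table; x, y along its sides, z up; well floor at z 6 mm, top at z 16 mm. Both are fixed.

How it is judged:
At the end, for the whole second after the job is handed in: Tall jar in blue, white jar in green, gold vial in red, stamp in yellow: each within 15 mm of its well's centre, underside within 2.5 mm of the well floor, upright within 0.1 rad, at rest, let go; squat jar and white-capped vial upright, within 30 mm of where they stood (horizontal distance between jar_tall and insert_blue below 0.015 m and z of jar_tall in the frame of insert_blue between 0.003 and 0.0085 m and angle between each of jar_tall, jar_white, vial_gold, stamp, jar_squat, vial_white_cap's own z axis and vertical below 0.1 rad and linear speed of each of jar_tall, jar_white, vial_gold, stamp below 0.02 m/s and horizontal distance between jar_white and insert_green below 0.015 m and z of jar_white in the frame of insert_green between 0.003 and 0.0085 m and horizontal distance between vial_gold and insert_red below 0.015 m and z of vial_gold in the frame of insert_red between 0.003 and 0.0085 m and horizontal distance between stamp and insert_yellow below 0.015 m and z of stamp in the frame of insert_yellow between 0.003 and 0.0085 m and distance of each of jar_squat, vial_white_cap from where it was at the start of the episode below 0.03 m); the robot touches nothing.
It fails at once if one of the four wanted things is dropped (let go from more than about 2 cm) ((linear speed of jar_tall above 0.6 m/s and contact force between the fingers and jar_tall below 0.02 N) or (linear speed of jar_white above 0.6 m/s and contact force between the fingers and jar_white below 0.02 N) or (linear speed of vial_gold above 0.6 m/s and contact force between the fingers and vial_gold below 0.02 N) or (linear speed of stamp above 0.6 m/s and contact force between the fingers and stamp below 0.02 N)).
It fails at once if the squat black-lidded jar is shifted more than 3 cm or tipped (distance of jar_squat from where it was at the start of the episode above 0.03 m or angle between jar_squat's own z axis and vertical above 0.5 rad).
It fails at once if the white-capped vial is shifted more than 3 cm or tipped (distance of vial_white_cap from where it was at the start of the episode above 0.03 m or angle between vial_white_cap's own z axis and vertical above 0.5 rad).
It also fails if it takes over 125 s, if anything falls off the work surface, if the arm or the gripper's body presses on something with over 40 N, if the wrist force passes 120 N, or if a joint passes its speed limit or range.

ROBOT

A 6-joint arm with a two-finger parallel gripper is mounted at the origin on a cart in front of the work surface, level with it; the furniture and walls round the work are solid. World frame = base frame: x ahead of the robot, y to its left, z up, the work surface at z = 0. Lengths are in m, angles in rad, forces in N, time in s.
With the tool pointing down it reaches from about 0.25 to 0.725 m from the base axis. Payload 4 kg.
Tool frame: the origin (TCP) lies midway between the tips of the shut fingers; the grasp point (between the pads) lies 19 mm behind it; z points along the fingers, y is the line along which they close (so a half turn about z gives the same grasp; the last joint's range is limited). The gripper opens to 85 mm and grips with 20 to 120 N. Pads are 22 mm wide; open, the fingers measure 114 mm over their backs; the gripper's body (76 mm by 85 mm) begins 54 mm behind the grasp point. The pads swing forward as they close: fully open they stand 13 mm farther back than shut.
Start: joints at [-1.25, 0.241, 0.005, 1.335, 0, 1.571], TCP at [0.158, -0.474, 0.231] pointing down, gripper open.
Joint ranges: [-2.72, 2.72], [-1.05, 1.87], [-1.09, 1.28], [-1.99, 2.15], [-1.42, 1.44], [-3.14, 3.14]. Speed limits (rad/s): [2.79, 2.79, 3.14, 3.14, 3.14, 3.14].

INTERFACE

Orientations are given as [roll, pitch, yaw] about the fixed x, y, z axes, in that order (R = Rz(yaw) Ry(pitch) Rx(roll)).
In Python, from plant import status, read_camera, camera_info, bot gives the robot as it stands.
- The arm moves only by the tool step_arm, never from a script. Its arguments are lists of equal length, an entry for each row: "xyz": the shift along the tool's x, y, z in m, a list of three; "delta_rot": the turn, a rotation vector about the tool's x, y, z in degrees, a list of three; "grip": the finger opening in m, from 0 to 0.0854. A call has 1 to 20 rows; each row shifts and turns the commanded pose from where the row before left it, along the tool's axes as they then stand; what a row does not reach is not made up. A row lasts 1/8 s, in which the tool goes at most 62.5 mm and 10.7 degrees, less where a joint would pass 70% of its speed; a pose out of reach is approached as far as the arm can. A call with a gripper value outside its range is refused whole. The fingers move at their own pace and stop on an object; the grip force is fixed at half the most. Time passes only in rows, so rows that do not move let the fingers close. It gives the time, the measured TCP pose, the force, the opening and the grip force at its end, in the units of the state.
- status.read_state(): the state, without advancing time (a new reading comes with each control period).
- read_camera(name): name is "scene" or "top" or "wrist"; returns the picture (400x640x3 uint8, red, green, blue); there is no depth.
- camera_info(name): a dict with "intrinsics" (3x3 intrinsics, pixels), "extrinsics" (4x4, takes a point from world to camera coordinates); the wrist camera has in their place "hand_eye" (4x4, takes a point from camera to tool coordinates, whose origin is the TCP and whose axes are the flange's). Camera axes: x right, y down, z forward; pixel columns grow to the right and rows downward; lengths in m; the calibration is good to about 2 mm. A picture is of the moment at which its call begins: read the wrist's pose just before it. camera_info takes no time and is no camera call.
- bot.sign_off(): hands the job in; it is judged then, once.
The state is a dict: "time": time; "qpos": joint angles; "joint_velocities": joint speeds; "tau": joint torques, N m; "tool_pos": TCP position; "tool_rot": TCP orientation; "wrist_force": force on the tool from outside, world axes, zero at the start; "ft_torque": the same for the moment, N m; "opening": finger opening in m; "finger_force": force on a finger pad.
Only numpy, scipy, OpenCV 4.12 (cv2) and the standard library are available. Lean on these libraries where they do the work, as an engineer would, in place of code of your own. Each camera call takes 0.05 s, during which the arm holds its last target. There are 200 camera calls.

## Working session

There is one attempt and no reset: what is moved stays moved. The work goes in short steps, Python scripts to look and compute and a tool call to move; the robot and the scene stay as the last step left them, time stands still between calls to the robot, and variables do not carry over. Pictures are saved under pics/ and viewed, at most 14 in all, crops included, and the job is handed in when it is done.

Besides the shell and the picture viewer there is one more tool, called after "Call:" by a JSON object that holds its "fn" and its "kwargs", one argument or row to a line. step_arm: Moves the arm, as the interface text tells. Its arguments: {"type":"object","properties":{"xyz":{"type":"array"},"delta_rot":{"type":"array"},"grip":{"type":"array"}},"required":["xyz","delta_rot","grip"]}

```bash
mkdir -p pics; ls; python3 - <<'E'
from plant import status, read_camera, camera_info, bot
import cv2,numpy as np
np.set_printoptions(precision=4,suppress=True)
s=status.read_state();print(s)
for n in("scene","top"):
    cv2.imwrite(f"pics/{n}0.png",read_camera(n)[:,:,::-1]);print(camera_info(n))
print(camera_info("wrist"))
E
```

```text
pics
{'time': 0.0, 'qpos': array([-1.25  ,  0.2414,  0.0037,  1.3352, -0.    ,  1.5708]), 'joint_velocities': array([-0.0007, -0.0004, -0.0003, -0.0014, -0.0008, -0.0006]), 'tau': array([  0.0002, -37.232 ,  25.2406,   0.0169,   0.    ,  -0.    ]), 'tool_pos': array([ 0.1575, -0.4739,  0.2304]), 'tool_rot': array([-3.1395,  0.    ,  0.3208]), 'wrist_force': array([ 0.2186, -0.3079,  0.5518]), 'ft_torque': array([-0.0177,  0.0362, -0.0218]), 'finger_force': 0.0, 'opening': 0.08524004166629719}
{'intrinsics': array([[513.3572,   0.    , 319.9287],
       [  0.    , 513.3572, 197.3624],
       [  0.    ,   0.    ,   1.    ]]), 'extrinsics': array([[-0.6114, -0.7913,  0.0055,  0.3525],
       [-0.5849,  0.4472, -0.6767,  0.2998],
       [ 0.533 , -0.417 , -0.7362,  1.1645],
       [ 0.    ,  0.    ,  0.    ,  1.    ]])}
{'intrinsics': array([[377.733 ,   0.    , 315.3381],
       [  0.    , 377.733 , 204.8933],
       [  0.    ,   0.    ,   1.    ]]), 'extrinsics': array([[ 0.0155, -0.9998, -0.013 ,  0.0572],
       [-0.9982, -0.0147, -0.0584,  0.5435],
       [ 0.0582,  0.0138, -0.9982,  0.8962],
       [ 0.    ,  0.    ,  0.    ,  1.    ]])}
{'intrinsics': array([[338.6058,   0.    , 320.5754],
       [  0.    , 338.6058, 201.8838],
       [  0.    ,   0.    ,   1.    ]]), 'hand_eye': array([[-0.0009, -0.9519, -0.3064,  0.0786],
       [ 1.    , -0.0007, -0.0009, -0.001 ],
       [ 0.0007, -0.3064,  0.9519, -0.143 ],
       [ 0.    ,  0.    ,  0.    ,  1.    ]])}
```

View pics/top0.png

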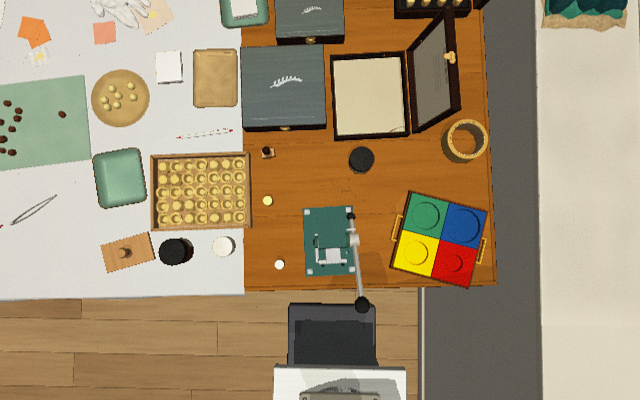

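View pics/scene0.png

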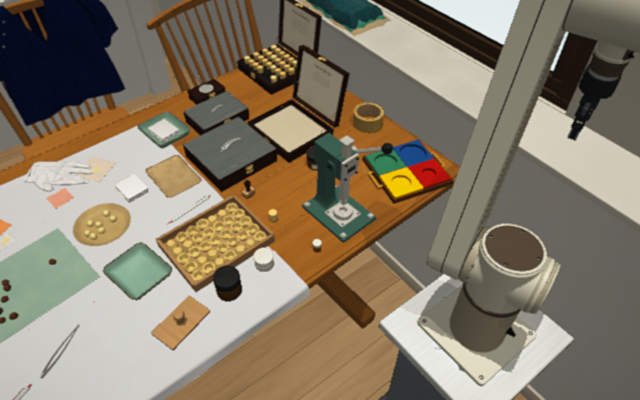

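The top view shows the tall jar at (175,251), white jar at (223,246), gold vial at (267,200) and stamp at (267,152). The squat jar is at (361,159) and the white-capped vial at (279,265). The inserts are green (427,211), blue (465,226), yellow (417,252) and red (455,263). The scene view confirms the tall jar is the one by the white jar.

```bash
cat > h.py <<'E'
from plant import status, read_camera, camera_info, bot
import cv2,numpy as np
from scipy.spatial.transform import Rotation as R
np.set_printoptions(precision=4,suppress=True)
def cam(n,s=None):
    i=camera_info(n)
    if n=="wrist":
        T=np.eye(4);T[:3,:3]=R.from_euler('xyz',s['tool_rot']).as_matrix();T[:3,3]=s['tool_pos']
        return i['intrinsics'],T@i['hand_eye']
    return i['intrinsics'],np.linalg.inv(i['extrinsics'])
def ray(c,uv,z):
    K,T=c;d=T[:3,:3]@np.linalg.solve(K,[uv[0],uv[1],1]);o=T[:3,3]
    return o+d*(z-o[2])/d[2]
def blobs(im,lo,hi,box,amin=15):
    h=cv2.cvtColor(im,cv2.COLOR_RGB2HSV);m=cv2.inRange(h,np.array(lo),np.array(hi))
    k=np.zeros_like(m);x0,y0,x1,y1=box;k[y0:y1,x0:x1]=m[y0:y1,x0:x1]
    n,l,st,c=cv2.connectedComponentsWithStats(k)
    return [(st[i,4],c[i],st[i,:4],l==i) for i in range(1,n) if st[i,4]>=amin]
E
python3 - <<'E'
from h import *
im=read_camera("top");c=cam("top")
def show(n,lo,hi,box,z):
    for a,ce,st,_ in blobs(im,lo,hi,box): print(n,a,ce,st,ray(c,ce,z)[:2])
show("tall",(0,0,0),(180,255,45),(150,230,200,275),.066)
show("squat",(0,0,0),(180,255,60),(340,140,380,180),.046)
show("white",(0,0,150),(180,60,255),(246,255,300,280),.029)
show("gold",(18,60,120),(35,255,255),(255,190,280,212),.029)
show("stamp",(0,0,0),(180,255,70),(255,140,280,165),.05)
print("whitejar",ray(c,(223,246),.04))
for n,lo,hi in(("green",(60,90,50),(88,255,255)),("blue",(100,120,50),(125,255,255)),("yellow",(22,150,100),(35,255,255)),("red",(0,180,100),(6,255,255))):
    b=max(blobs(im,lo,hi,(395,185,490,290)),key=lambda b:b[0]);m=b[3].astype('uint8')
    cn=max(cv2.findContours(m,0,2)[0],key=len);r=cv2.minAreaRect(cn);print(n,b[0],r,ray(c,r[0],.018)[:2])
    q=[ray(c,p,.02)[:2] for p in cv2.boxPoints(r)];print(np.array(q).round(3).tolist())
for n,(x,y,w,hh) in dict(a=(140,215,110,65),b=(240,135,50,80)).items():
    pass
t=np.hstack([cv2.resize(im[215:280,140:250],(440,260),interpolation=0),cv2.resize(im[138:203,250:340],(360,260),interpolation=0)])
cv2.imwrite("pics/t1.png",t[:,:,::-1])
E
```

```text
tall 671 [174.6736 251.6408] [159 239  34  26] [0.4283 0.3835]
squat 497 [360.8692 159.163 ] [349 147  25  25] [ 0.65   -0.0404]
white 69 [279. 264.] [275 260   9   9] [0.4006 0.1489]
gold 77 [267.026  200.2857] [262 196  10  10] [0.5511 0.1807]
stamp 48 [265.8542 150.3125] [262 147   8   8] [0.6673 0.1832]
whitejar [0.4414 0.2801 0.04  ]
green 1461 ((425.1386413574219, 215.27333068847656), (39.090171813964844, 37.614105224609375), 14.74356460571289) [ 0.5214 -0.1983]
[[0.489, -0.141], [0.576, -0.164], [0.554, -0.254], [0.467, -0.231]]
blue 1452 ((462.86724853515625, 225.49794006347656), (38.90705490112305, 37.876407623291016), 14.931418418884277) [ 0.4983 -0.2882]
[[0.466, -0.231], [0.554, -0.255], [0.531, -0.344], [0.443, -0.32]]
yellow 1488 ((415.5842590332031, 252.68008422851562), (39.24286651611328, 38.988372802734375), 14.743562698364258) [ 0.4318 -0.1755]
[[0.398, -0.118], [0.488, -0.142], [0.466, -0.232], [0.376, -0.208]]
red 1476 ((453.7269287109375, 263.3346252441406), (39.64302062988281, 38.32743453979492), 15.255120277404785) [ 0.4081 -0.2659]
[[0.376, -0.208], [0.464, -0.232], [0.441, -0.323], [0.353, -0.298]]
```

View pics/t1.png

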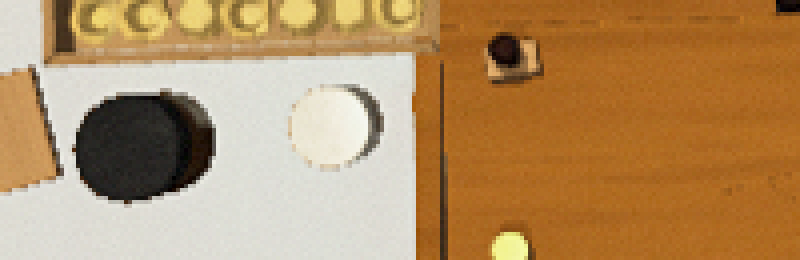

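Call:
{"fn": "step_arm", "kwargs": {
  "xyz": [
    [0, 0, -0.045],
    [0, 0, -0.045],
    [0, 0, -0.045],
    [0, 0, -0.045],
    [0.02, -0.05, 0],
    [0.02, -0.05, 0],
    [0.02, -0.05, 0],
    [0.02, -0.05, 0],
    [0.02, -0.05, 0],
    [0.02, -0.05, 0],
    [0.02, -0.05, 0],
    [0.02, -0.05, 0],
    [0.02, -0.05, 0],
    [0.02, -0.05, 0],
    [0.02, -0.05, 0],
    [0.02, -0.05, 0],
    [0.01, -0.05, 0],
    [0, -0.05, 0],
    [0, -0.05, 0],
    [0, -0.05, 0]
  ],
  "delta_rot": [
    [0, 0, 9.2],
    [0, 0, 9.2],
    [0, 0, 0],
    [0, 0, 0],
    [0, 0, 0],
    [0, 0, 0],
    [0, 0, 0],
    [0, 0, 0],
    [0, 0, 0],
    [0, 0, 0],
    [0, 0, 0],
    [0, 0, 0],
    [0, 0, 0],
    [0, 0, 0],
    [0, 0, 0],
    [0, 0, 0],
    [0, 0, 0],
    [0, 0, 0],
    [0, 0, 0],
    [0, 0, 0]
  ],
  "grip": [0.085, 0.085, 0.085, 0.085, 0.085, 0.085, 0.085, 0.085, 0.085, 0.085, 0.085, 0.085, 0.085, 0.085, 0.085, 0.085, 0.085, 0.085, 0.085, 0.085]
}}

```text
time: 2.65
tool_pos: [0.4003, 0.1365, 0.4339]
tool_rot: [-2.987, 0.002, 0.219]
wrist_force: [0.6, 0.8, 0.8]
opening: 0.085
finger_force: 0.0
```

Call:
{"fn": "step_arm", "kwargs": {
  "xyz": [
    [0, 0, 0],
    [0, 0, 0],
    [0, 0, 0]
  ],
  "delta_rot": [
    [0, 0, 0],
    [0, 0, 0],
    [0, 0, 0]
  ],
  "grip": [0.085, 0.085, 0.085]
}}

```text
time: 3.02
tool_pos: [0.4009, 0.135, 0.433]
tool_rot: [-2.989, 0.003, 0.216]
wrist_force: [-0.8, -0.1, 0.5]
opening: 0.0851
finger_force: 0.0
```

```bash
python3 - <<'E'
from h import *
s=status.read_state();print(s['tool_pos'],s['tool_rot'],s['qpos'])
cv2.imwrite("pics/w1.png",read_camera("wrist")[:,:,::-1])
E
```

```text
[0.4009 0.135  0.433 ] [-2.989   0.0025  0.2164] [0.2155 0.0886 0.3326 1.8175 0.1526 3.1406]
```

View pics/w1.png

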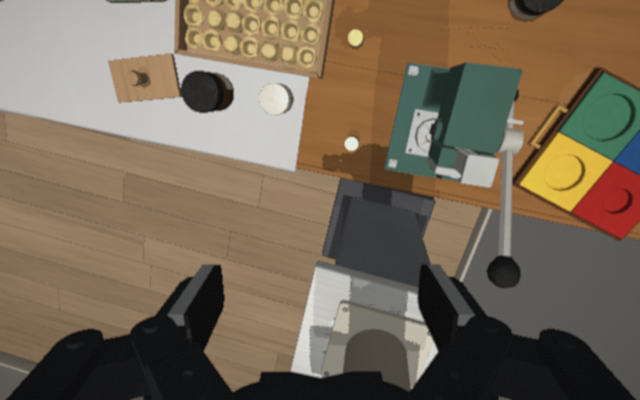

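The wrist view shows the jars, vial, press and caddy as expected, with the tall jar at (207,92) and the white jar at (275,99). Joint 6 ran into its limit, so I'll work at yaw π instead.

```bash
cat >> h.py <<'E'
def go(p,yaw,s=None):
    s=s or status.read_state()
    A=R.from_euler('xyz',s['tool_rot']);B=R.from_euler('xyz',[np.pi,0,yaw])
    print("at",s['tool_pos'],s['tool_rot'],"d_tool",A.inv().apply(np.array(p)-s['tool_pos']),"d_after_rot",B.inv().apply(np.array(p)-s['tool_pos']),"rot",np.degrees((A.inv()*B).as_rotvec()))
E
python3 - <<'E'
from h import *
go([.44,.33,.30],.3)
c=cam("top");
for n,uv,z in(("tall",(172.3,251.5),.066),("white",(222.3,246.5),.04),("stamp",(266.3,150.5),.054)): print(n,ray(c,uv,z))
E
```

```text
at [0.4009 0.1349 0.433 ] [-2.9889  0.0025  0.2163] d_tool [ 0.0804 -0.1598  0.159 ] d_after_rot [ 0.095  -0.1748  0.133 ] rot [-8.7488 -0.2217 -4.7951]
tall [0.4285 0.3889 0.066 ]
white [0.4402 0.2817 0.04  ]
stamp [0.6661 0.1815 0.054 ]
```

Call:
{"fn": "step_arm", "kwargs": {
  "xyz": [
    [0, 0, 0],
    [0, 0, 0],
    [0, 0, 0],
    [0, 0, 0],
    [0, 0, 0],
    [0, 0, 0],
    [0, 0, 0],
    [0, 0, 0],
    [0, 0, 0],
    [0, 0, 0],
    [0, 0, 0],
    [0, 0, 0],
    [0, 0, 0],
    [0, 0, 0],
    [0, 0, 0],
    [0, 0, 0],
    [0, 0, 0],
    [0, 0, 0],
    [0, 0, 0]
  ],
  "delta_rot": [
    [-8.75, -0.2, -4.8],
    [0, 0, -10.2],
    [0, 0, -10.2],
    [0, 0, -10.2],
    [0, 0, -10.2],
    [0, 0, -10.2],
    [0, 0, -10.2],
    [0, 0, -10.2],
    [0, 0, -10.2],
    [0, 0, -10.2],
    [0, 0, -10.2],
    [0, 0, -10.2],
    [0, 0, -10.2],
    [0, 0, -10.2],
    [0, 0, -10.2],
    [0, 0, -10.2],
    [0, 0, -9.8],
    [0, 0, 0],
    [0, 0, 0]
  ],
  "grip": [0.085, 0.085, 0.085, 0.085, 0.085, 0.085, 0.085, 0.085, 0.085, 0.085, 0.085, 0.085, 0.085, 0.085, 0.085, 0.085, 0.085, 0.085, 0.085]
}}

```text
time: 5.45
tool_pos: [0.4029, 0.1292, 0.4331]
tool_rot: [3.137, -0.001, -3.136]
wrist_force: [0.7, 0.1, 0.8]
opening: 0.0849
finger_force: 0.0
```

```bash
python3 - <<'E'
from h import *
go([.4285,.345,.25],np.pi)
E
```

```text
at [0.4029 0.1292 0.4331] [ 3.1366 -0.0011 -3.1364] d_tool [-0.027   0.2147  0.1841] d_after_rot [-0.0256  0.2158  0.1831] rot [ 0.2857 -0.0621  0.2982]
```

Call:
{"fn": "step_arm", "kwargs": {
  "xyz": [
    [-0.003, 0.027, 0.023],
    [-0.003, 0.027, 0.023],
    [-0.003, 0.027, 0.023],
    [-0.003, 0.027, 0.023],
    [-0.003, 0.027, 0.023],
    [-0.003, 0.027, 0.023],
    [-0.003, 0.027, 0.023],
    [-0.003, 0.027, 0.023],
    [0, 0, 0],
    [0, 0, 0]
  ],
  "delta_rot": [
    [0.3, 0, 0.3],
    [0, 0, 0],
    [0, 0, 0],
    [0, 0, 0],
    [0, 0, 0],
    [0, 0, 0],
    [0, 0, 0],
    [0, 0, 0],
    [0, 0, 0],
    [0, 0, 0]
  ],
  "grip": [0.085, 0.085, 0.085, 0.085, 0.085, 0.085, 0.085, 0.085, 0.085, 0.085]
}}

```text
time: 6.7
tool_pos: [0.426, 0.3452, 0.2496]
tool_rot: [-3.141, -0.001, -3.14]
wrist_force: [0.2, -0.4, 1.2]
opening: 0.0849
finger_force: 0.0
```

```bash
python3 - <<'E'
from h import *
s=status.read_state();go([.4285,.3889,.1],np.pi,s)
im=read_camera("wrist");cv2.imwrite("pics/w2.png",im[:,:,::-1])
E
```

```text
at [0.426  0.3452 0.2496] [-3.141  -0.0009 -3.1397] d_tool [-0.0027  0.0438  0.1495] d_after_rot [-0.0025  0.0437  0.1496] rot [-0.0328 -0.0501  0.1077]
```

View pics/w2.png

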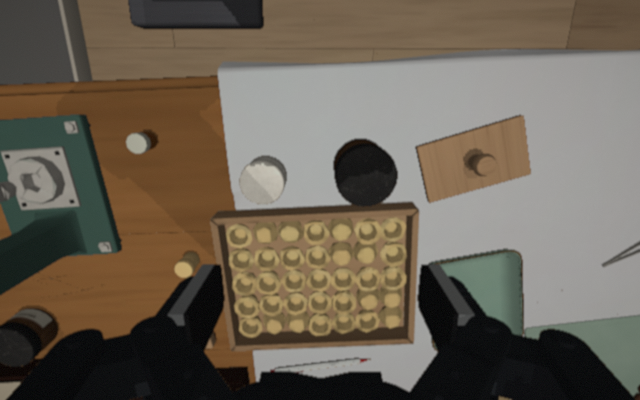

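The wrist view shows the tall jar's lid at about (367,174) and the white lid at about (263,181). The wooden board to the right is low and clear of the fingers.

```bash
python3 - <<'E'
from h import *
s=status.read_state();c=cam("wrist",s);im=cv2.cvtColor(cv2.imread("pics/w2.png"),cv2.COLOR_BGR2RGB)
for a,ce,st,m in blobs(im,(0,0,0),(180,255,58),(320,130,410,210),200): print(a,ce,st,ray(c,(st[0]+st[2]/2,st[1]+st[3]-31),.066))
print(ray(c,(367,174),.066),ray(c,(263,181),.04))
go([.4285,.3889,.1],np.pi,s)
E
```

```text
3254 [364.0298 172.9518] [334 140  63  67] [0.4257 0.3908 0.066 ]
[0.4237 0.3922 0.066 ] [0.4375 0.2845 0.04  ]
at [0.4262 0.3452 0.2502] [ 3.1413  0.0001 -3.14  ] d_tool [-0.0023  0.0437  0.1502] d_after_rot [-0.0023  0.0437  0.1502] rot [0.0141 0.0042 0.0933]
```

Call:
{"fn": "step_arm", "kwargs": {
  "xyz": [
    [0, 0.015, 0.02],
    [0, 0.015, 0.03],
    [-0.001, 0.015, 0.03],
    [0, 0, 0.03],
    [0, 0, 0.03],
    [0, 0, 0.03],
    [0, 0, 0.025],
    [0, 0, 0.015],
    [0, 0, 0.008],
    [0, 0, 0],
    [0, 0, 0],
    [0, 0, 0],
    [0, 0, 0],
    [0, 0, 0],
    [0, 0, 0],
    [0, 0, 0]
  ],
  "delta_rot": [
    [0, 0, 0],
    [0, 0, 0],
    [0, 0, 0],
    [0, 0, 0],
    [0, 0, 0],
    [0, 0, 0],
    [0, 0, 0],
    [0, 0, 0],
    [0, 0, 0],
    [0, 0, 0],
    [0, 0, 0],
    [0, 0, 0],
    [0, 0, 0],
    [0, 0, 0],
    [0, 0, 0],
    [0, 0, 0]
  ],
  "grip": [0.085, 0.085, 0.085, 0.085, 0.085, 0.085, 0.085, 0.085, 0.085, 0.085, 0.085, 0.05, 0.05, 0.05, 0.05, 0.05]
}}

```text
time: 8.75
tool_pos: [0.4273, 0.3912, 0.0324]
tool_rot: [3.14, 0.001, -3.139]
wrist_force: [-0.2, 0.2, 6.4]
opening: 0.061
finger_force: 65.5
```

Call:
{"fn": "step_arm", "kwargs": {
  "xyz": [
    [0, 0, -0.01],
    [0, 0, -0.02],
    [0, 0, -0.04],
    [0, 0, -0.04],
    [0, 0, -0.04],
    [0, 0, -0.04],
    [0, 0, -0.04],
    [0, 0, -0.04],
    [0, 0, -0.04],
    [0, 0, -0.04],
    [0, 0, -0.02],
    [0, 0, 0],
    [0, 0, 0]
  ],
  "delta_rot": [
    [0, 0, 0],
    [0, 0, 0],
    [0, 0, 0],
    [0, 0, 0],
    [0, 0, 0],
    [0, 0, 0],
    [0, 0, 0],
    [0, 0, 0],
    [0, 0, 0],
    [0, 0, 0],
    [0, 0, 0],
    [0, 0, 0],
    [0, 0, 0]
  ],
  "grip": [0.05, 0.05, 0.05, 0.05, 0.05, 0.05, 0.05, 0.05, 0.05, 0.05, 0.05, 0.05, 0.05]
}}

```text
time: 10.38
tool_pos: [0.4267, 0.3904, 0.3997]
tool_rot: [-3.14, -0.003, -3.139]
wrist_force: [-0.2, 0.7, -1.5]
opening: 0.0615
finger_force: 65.5
```

Call:
{"fn": "step_arm", "kwargs": {
  "xyz": [
    [-0.001, -0.01, 0],
    [-0.003, -0.03, 0],
    [-0.004, -0.04, 0],
    [-0.004, -0.04, 0],
    [-0.004, -0.04, 0],
    [-0.004, -0.04, 0],
    [-0.004, -0.04, 0],
    [-0.004, -0.04, 0],
    [-0.004, -0.04, 0],
    [-0.004, -0.04, 0],
    [-0.004, -0.04, 0],
    [-0.004, -0.04, 0],
    [-0.004, -0.04, 0],
    [-0.005, -0.04, 0],
    [-0.005, -0.04, 0],
    [-0.005, -0.04, 0],
    [-0.005, -0.04, 0],
    [-0.005, -0.03, 0],
    [-0.002, -0.01, 0],
    [0, 0, 0]
  ],
  "delta_rot": [
    [0, 0, 0],
    [0, 0, 0],
    [0, 0, 0],
    [0, 0, 0],
    [0, 0, 0],
    [0, 0, 0],
    [0, 0, 0],
    [0, 0, 0],
    [0, 0, 0],
    [0, 0, 0],
    [0, 0, 0],
    [0, 0, 0],
    [0, 0, 0],
    [0, 0, 0],
    [0, 0, 0],
    [0, 0, 0],
    [0, 0, 0],
    [0, 0, 0],
    [0, 0, 0],
    [0, 0, 0]
  ],
  "grip": [0.05, 0.05, 0.05, 0.05, 0.05, 0.05, 0.05, 0.05, 0.05, 0.05, 0.05, 0.05, 0.05, 0.05, 0.05, 0.05, 0.05, 0.05, 0.05, 0.05]
}}

```text
time: 12.88
tool_pos: [0.5034, -0.2893, 0.4004]
tool_rot: [3.141, -0.002, -3.14]
wrist_force: [0.1, 0.4, -1.1]
opening: 0.0615
finger_force: 65.7
```

```bash
python3 - <<'E'
from h import *
s=status.read_state();go([.498,-.288,.2],np.pi,s)
im=read_camera("wrist");cv2.imwrite("pics/w3.png",im[:,:,::-1])
E
```

```text
at [ 0.5034 -0.2893  0.4004] [ 3.1405 -0.0025 -3.1398] d_tool [0.0049 0.0011 0.2004] d_after_rot [0.0054 0.0013 0.2004] rot [ 0.0607 -0.1429  0.1013]
```

View pics/w3.png

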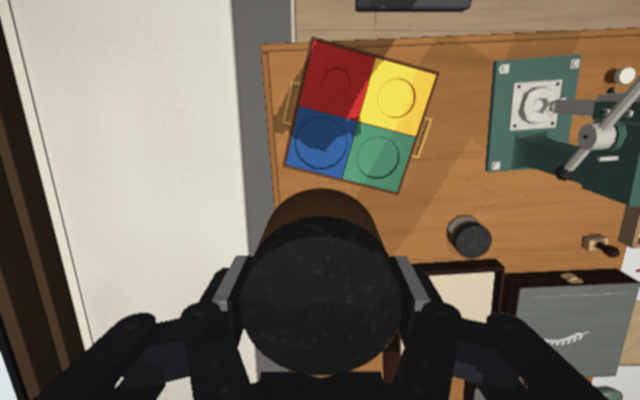

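The jar is held squarely. The wells sit at red (336,82), yellow (396,97), blue (320,143) and green (378,157).

```bash
python3 - <<'E'
from h import *
s=status.read_state();c=cam("wrist",s)
for n,uv in dict(red=(336.5,82),yellow=(396.5,98),blue=(320,143),green=(378,157)).items(): print(n,ray(c,uv,.02))
E
```

```text
red [ 0.4083 -0.2641  0.02  ]
yellow [ 0.4305 -0.1749  0.02  ]
blue [ 0.4969 -0.2881  0.02  ]
green [ 0.5185 -0.1976  0.02  ]
```

Call:
{"fn": "step_arm", "kwargs": {
  "xyz": [
    [0.002, 0, 0.015],
    [0.002, 0.001, 0.03],
    [0.002, 0, 0.04],
    [0, 0, 0.04],
    [0, 0, 0.04],
    [0, 0, 0.04],
    [0, 0, 0.04],
    [0, 0, 0.04],
    [0, 0, 0.025],
    [0, 0, 0.02],
    [0, 0, 0.01],
    [0, 0, 0.006],
    [0, 0, 0.004],
    [0, 0, 0.003],
    [0, 0, 0.002],
    [0, 0, 0],
    [0, 0, 0]
  ],
  "delta_rot": [
    [0, -0.1, 0],
    [0, 0, 0],
    [0, 0, 0],
    [0, 0, 0],
    [0, 0, 0],
    [0, 0, 0],
    [0, 0, 0],
    [0, 0, 0],
    [0, 0, 0],
    [0, 0, 0],
    [0, 0, 0],
    [0, 0, 0],
    [0, 0, 0],
    [0, 0, 0],
    [0, 0, 0],
    [0, 0, 0],
    [0, 0, 0]
  ],
  "grip": [0.05, 0.05, 0.05, 0.05, 0.05, 0.05, 0.05, 0.05, 0.05, 0.05, 0.05, 0.05, 0.05, 0.05, 0.05, 0.05, 0.05]
}}

```text
time: 15.05
tool_pos: [0.4982, -0.2883, 0.0464]
tool_rot: [-3.141, 0.001, -3.139]
wrist_force: [-0.7, -0.2, -2.1]
opening: 0.0616
finger_force: 65.7
```

Call:
{"fn": "step_arm", "kwargs": {
  "xyz": [
    [0, 0, 0.002],
    [0, 0, 0.001],
    [0, 0, 0.001],
    [0, 0, 0],
    [0, 0, 0],
    [0, 0, 0],
    [0, 0, 0],
    [0, 0, 0],
    [0, 0, -0.01],
    [0, 0, -0.03],
    [0, 0, -0.04]
  ],
  "delta_rot": [
    [0, 0, 0],
    [0, 0, 0],
    [0, 0, 0],
    [0, 0, 0],
    [0, 0, 0],
    [0, 0, 0],
    [0, 0, 0],
    [0, 0, 0],
    [0, 0, 0],
    [0, 0, 0],
    [0, 0, 0]
  ],
  "grip": [0.05, 0.05, 0.05, 0.05, 0.075, 0.078, 0.078, 0.078, 0.078, 0.078, 0.078]
}}

```text
time: 16.42
tool_pos: [0.4974, -0.2878, 0.1227]
tool_rot: [3.141, -0.001, -3.139]
wrist_force: [0.3, -0.4, 0.3]
opening: 0.078
finger_force: 0.0
```

```bash
python3 - <<'E'
from h import *
s=status.read_state();go([.439,.283,.40],np.pi,s)
E
```

```text
at [ 0.4974 -0.2878  0.1227] [ 3.1407 -0.001  -3.1388] d_tool [ 0.057   0.5712 -0.2767] d_after_rot [ 0.0584  0.5708 -0.2773] rot [ 0.0498 -0.0598  0.1611]
```

Call:
{"fn": "step_arm", "kwargs": {
  "xyz": [
    [0, 0, -0.04],
    [0, 0, -0.05],
    [0, 0, -0.05],
    [0, 0, -0.05],
    [0, 0, -0.05],
    [0, 0, -0.02],
    [0.004, 0.02, 0],
    [0.004, 0.045, 0],
    [0.004, 0.045, 0],
    [0.004, 0.045, 0],
    [0.004, 0.045, 0],
    [0.004, 0.045, 0],
    [0.004, 0.045, 0],
    [0.004, 0.045, 0],
    [0.004, 0.045, 0],
    [0.005, 0.045, 0],
    [0.005, 0.045, 0],
    [0.005, 0.045, 0],
    [0.005, 0.045, 0],
    [0.002, 0.011, 0]
  ],
  "delta_rot": [
    [0, 0, 0],
    [0, 0, 0],
    [0, 0, 0],
    [0, 0, 0],
    [0, 0, 0],
    [0, 0, 0],
    [0, 0, 0],
    [0, 0, 0],
    [0, 0, 0],
    [0, 0, 0],
    [0, 0, 0],
    [0, 0, 0],
    [0, 0, 0],
    [0, 0, 0],
    [0, 0, 0],
    [0, 0, 0],
    [0, 0, 0],
    [0, 0, 0],
    [0, 0, 0],
    [0, 0, 0]
  ],
  "grip": [0.078, 0.078, 0.078, 0.078, 0.078, 0.078, 0.078, 0.078, 0.078, 0.078, 0.078, 0.078, 0.078, 0.078, 0.078, 0.078, 0.078, 0.078, 0.078, 0.078]
}}

```text
time: 18.92
tool_pos: [0.4374, 0.2848, 0.3822]
tool_rot: [3.142, 0.001, -3.135]
wrist_force: [0.4, -0.3, -0.6]
opening: 0.0777
finger_force: 0.0
```

```bash
python3 - <<'E'
from h import *
s=status.read_state();go([.439,.283,.25],np.pi,s)
im=read_camera("wrist");c=cam("wrist",s)
def show(n,lo,hi,box,z,a=30):
    for a,ce,st,_ in blobs(im,lo,hi,box,a): print(n,a,ce,st,ray(c,ce,z)[:2])
show("gold",(18,60,120),(35,255,255),(0,0,640,230),.029)
cv2.imwrite("pics/w4.png",im[:,:,::-1])
E
```

```text
at [0.4374 0.2848 0.3822] [ 3.1415  0.0008 -3.1353] d_tool [-0.0014 -0.0019  0.1322] d_after_rot [-0.0016 -0.0018  0.1322] rot [0.0045 0.0455 0.3596]
gold 1873 [ 20.0326 136.3049] [  0 109  41  56] [ 0.4208 -0.1494]
gold 137 [  5.1533 162.6642] [  0 155  13  15] [ 0.4596 -0.1817]
gold 5117 [356.5519 205.5663] [287 180 138  50] [0.5239 0.342 ]
gold 147 [253.1361 219.9796] [247 214  14  13] [0.5485 0.181 ]
```

View pics/w4.png

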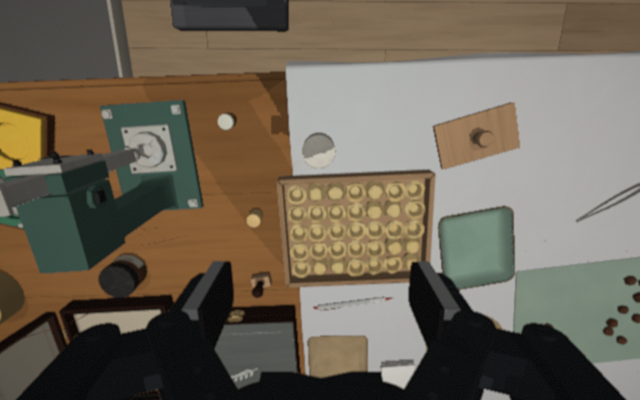

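The white jar's lid is at about (319,150), and the gold vial at (253,220) casts to (0.549, 0.181), which agrees with the top view.

Call:
{"fn": "step_arm", "kwargs": {
  "xyz": [
    [-0.0015, -0.001, 0.03],
    [0, -0.001, 0.045],
    [0, 0, 0.045],
    [0, 0, 0.045],
    [0, 0, 0.045],
    [0, 0, 0.045],
    [0, 0, 0.04],
    [0, 0, 0.03],
    [0, 0, 0.02],
    [0, 0, 0.013],
    [0, 0, 0.008],
    [0, 0, 0.004],
    [0, 0, 0],
    [0, 0, 0],
    [0, 0, 0],
    [0, 0, 0],
    [0, 0, 0],
    [0, 0, 0],
    [0, 0, 0],
    [0, 0, 0]
  ],
  "delta_rot": [
    [0, 0, 0.3],
    [0, 0, 0],
    [0, 0, 0],
    [0, 0, 0],
    [0, 0, 0],
    [0, 0, 0],
    [0, 0, 0],
    [0, 0, 0],
    [0, 0, 0],
    [0, 0, 0],
    [0, 0, 0],
    [0, 0, 0],
    [0, 0, 0],
    [0, 0, 0],
    [0, 0, 0],
    [0, 0, 0],
    [0, 0, 0],
    [0, 0, 0],
    [0, 0, 0],
    [0, 0, 0]
  ],
  "grip": [0.078, 0.078, 0.078, 0.078, 0.078, 0.078, 0.078, 0.078, 0.078, 0.078, 0.078, 0.078, 0.078, 0.078, 0.04, 0.035, 0.035, 0.035, 0.035, 0.035]
}}

```text
time: 21.48
tool_pos: [0.4405, 0.2809, 0.0128]
tool_rot: [3.141, 0.002, 3.139]
wrist_force: [-0.5, -0.6, 5.8]
opening: 0.0468
finger_force: 61.7
```

Call:
{"fn": "step_arm", "kwargs": {
  "xyz": [
    [0, 0, -0.015],
    [0, 0, -0.03],
    [0, 0, -0.045],
    [0, 0, -0.045],
    [0, 0, -0.045],
    [0, 0, -0.045],
    [0, 0, -0.045],
    [0, 0, -0.045],
    [0, 0, -0.035],
    [0, 0, -0.02],
    [0, 0, 0]
  ],
  "delta_rot": [
    [0, 0, 0],
    [0, 0, 0],
    [0, 0, 0],
    [0, 0, 0],
    [0, 0, 0],
    [0, 0, 0],
    [0, 0, 0],
    [0, 0, 0],
    [0, 0, 0],
    [0, 0, 0],
    [0, 0, 0]
  ],
  "grip": [0.035, 0.035, 0.035, 0.035, 0.035, 0.035, 0.035, 0.035, 0.035, 0.035, 0.035]
}}

```text
time: 22.85
tool_pos: [0.44, 0.2809, 0.384]
tool_rot: [3.14, 0.004, 3.139]
wrist_force: [-0.7, -0.3, -1.5]
opening: 0.0468
finger_force: 61.7
```

Call:
{"fn": "step_arm", "kwargs": {
  "xyz": [
    [-0.003, -0.015, 0],
    [-0.005, -0.03, 0],
    [-0.006, -0.04, 0],
    [-0.006, -0.04, 0],
    [-0.006, -0.04, 0],
    [-0.006, -0.04, 0],
    [-0.006, -0.04, 0],
    [-0.006, -0.04, 0],
    [-0.006, -0.04, 0],
    [-0.006, -0.04, 0],
    [-0.006, -0.04, 0],
    [-0.006, -0.04, 0],
    [-0.006, -0.025, 0],
    [-0.005, -0.009, 0],
    [0, 0, 0],
    [0, 0, 0]
  ],
  "delta_rot": [
    [0, 0, 0],
    [0, 0, 0],
    [0, 0, 0],
    [0, 0, 0],
    [0, 0, 0],
    [0, 0, 0],
    [0, 0, 0],
    [0, 0, 0],
    [0, 0, 0],
    [0, 0, 0],
    [0, 0, 0],
    [0, 0, 0],
    [0, 0, 0],
    [0, 0, 0],
    [0, 0, 0],
    [0, 0, 0]
  ],
  "grip": [0.035, 0.035, 0.035, 0.035, 0.035, 0.035, 0.035, 0.035, 0.035, 0.035, 0.035, 0.035, 0.035, 0.035, 0.035, 0.035]
}}

```text
time: 24.85
tool_pos: [0.5173, -0.1976, 0.3821]
tool_rot: [3.141, 0.0, 3.14]
wrist_force: [-0.3, 0.1, -0.7]
opening: 0.0466
finger_force: 61.7
```

```bash
python3 - <<'E'
from h import *
s=status.read_state();go([.520,-.198,.0235],np.pi,s);print(s['opening'],s['finger_force'])
im=read_camera("wrist");cv2.imwrite("pics/w5.png",im[:,:,::-1])
E
```

```text
at [ 0.5173 -0.1976  0.3821] [3.1413 0.0002 3.1402] d_tool [-0.0026 -0.0005  0.3586] d_after_rot [-0.0027 -0.0004  0.3586] rot [ 0.0191  0.0137 -0.0815]
0.04663709238457014 61.74220383167267
```

View pics/w5.png

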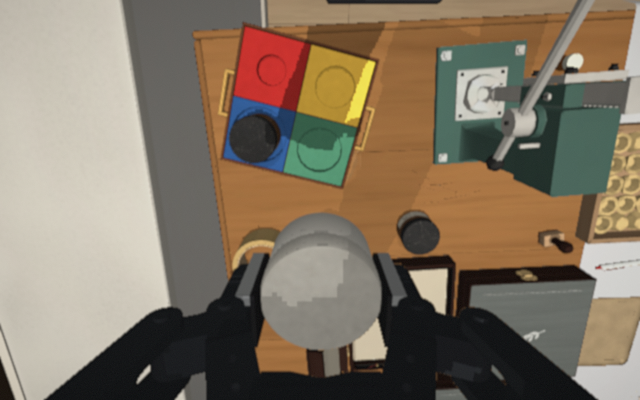

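The tall jar stands centred in blue at (255,137), and the white jar is held squarely. Now I set it down.

Call:
{"fn": "step_arm", "kwargs": {
  "xyz": [
    [-0.0027, 0, 0.025],
    [0, 0, 0.04],
    [0, 0, 0.045],
    [0, 0, 0.045],
    [0, 0, 0.045],
    [0, 0, 0.045],
    [0, 0, 0.04],
    [0, 0, 0.03],
    [0, 0, 0.02],
    [0, 0, 0.01],
    [0, 0, 0.006],
    [0, 0, 0.004],
    [0, 0, 0.002],
    [0, 0, 0.002],
    [0, 0, 0],
    [0, 0, 0]
  ],
  "delta_rot": [
    [0, 0, 0],
    [0, 0, 0],
    [0, 0, 0],
    [0, 0, 0],
    [0, 0, 0],
    [0, 0, 0],
    [0, 0, 0],
    [0, 0, 0],
    [0, 0, 0],
    [0, 0, 0],
    [0, 0, 0],
    [0, 0, 0],
    [0, 0, 0],
    [0, 0, 0],
    [0, 0, 0],
    [0, 0, 0]
  ],
  "grip": [0.035, 0.035, 0.035, 0.035, 0.035, 0.035, 0.035, 0.035, 0.035, 0.035, 0.035, 0.035, 0.035, 0.035, 0.035, 0.035]
}}

```text
time: 26.9
tool_pos: [0.5207, -0.1987, 0.0234]
tool_rot: [-3.141, 0.001, 3.139]
wrist_force: [0.3, 0.6, -1.2]
opening: 0.0469
finger_force: 61.7
```

Call:
{"fn": "step_arm", "kwargs": {
  "xyz": [
    [0, 0, 0.0005],
    [0, 0, 0],
    [0, 0, 0],
    [0, 0, 0],
    [0, 0, 0],
    [0, 0, -0.01],
    [0, 0, -0.03],
    [0, 0, -0.045],
    [0, 0, -0.05],
    [0, 0, -0.05],
    [0, 0, -0.05],
    [0, 0, -0.05],
    [0, 0, -0.05],
    [0, 0, -0.03],
    [0, 0, 0]
  ],
  "delta_rot": [
    [0, 0, 0],
    [0, 0, 0],
    [0, 0, 0],
    [0, 0, 0],
    [0, 0, 0],
    [0, 0, 0],
    [0, 0, 0],
    [0, 0, 0],
    [0, 0, 0],
    [0, 0, 0],
    [0, 0, 0],
    [0, 0, 0],
    [0, 0, 0],
    [0, 0, 0],
    [0, 0, 0]
  ],
  "grip": [0.035, 0.06, 0.062, 0.062, 0.062, 0.062, 0.062, 0.062, 0.062, 0.062, 0.062, 0.062, 0.06, 0.05, 0.05]
}}

```text
time: 28.78
tool_pos: [0.5209, -0.1989, 0.3912]
tool_rot: [-3.139, 0.007, 3.139]
wrist_force: [0.7, -0.4, 1.1]
opening: 0.05
finger_force: 0.0
```

```bash
python3 - <<'E'
from h import *
go([.550,.181,.25],np.pi)
E
```

```text
at [ 0.5209 -0.1989  0.3912] [-3.139   0.0068  3.139 ] d_tool [-0.0272  0.3803  0.1404] d_after_rot [-0.0291  0.3799  0.1412] rot [-0.1499  0.3913 -0.1498]
```

Call:
{"fn": "step_arm", "kwargs": {
  "xyz": [
    [-0.002, 0.02, 0],
    [-0.003, 0.04, 0],
    [-0.003, 0.045, 0],
    [-0.003, 0.045, 0],
    [-0.003, 0.045, 0],
    [-0.003, 0.045, 0],
    [-0.003, 0.045, 0],
    [-0.003, 0.045, 0],
    [-0.003, 0.035, 0],
    [-0.002, 0.015, 0],
    [0, 0, 0.015],
    [0, 0, 0.015],
    [0, 0, 0.015],
    [0, 0, 0.015],
    [0, 0, 0.015],
    [0, 0, 0.015],
    [0, 0, 0.015],
    [0, 0, 0.015],
    [0, 0, 0.01],
    [0, 0, 0]
  ],
  "delta_rot": [
    [0, 0.4, 0],
    [0, 0, 0],
    [0, 0, 0],
    [0, 0, 0],
    [0, 0, 0],
    [0, 0, 0],
    [0, 0, 0],
    [0, 0, 0],
    [0, 0, 0],
    [0, 0, 0],
    [0, 0, 10],
    [0, 0, 10],
    [0, 0, 10],
    [0, 0, 10],
    [0, 0, 10],
    [0, 0, 10],
    [0, 0, 10],
    [0, 0, 10],
    [0, 0, 10],
    [0, 0, 0]
  ],
  "grip": [0.05, 0.05, 0.05, 0.05, 0.05, 0.05, 0.05, 0.05, 0.05, 0.05, 0.05, 0.05, 0.05, 0.05, 0.05, 0.05, 0.05, 0.05, 0.05, 0.05]
}}

```text
time: 31.28
tool_pos: [0.5471, 0.1807, 0.2559]
tool_rot: [-3.132, 0.002, 1.57]
wrist_force: [0.0, -0.4, -0.5]
opening: 0.0503
finger_force: 0.0
```

```bash
python3 - <<'E'
from h import *
s=status.read_state();go([.550,.181,.013],np.pi/2,s)
im=read_camera("wrist");c=cam("wrist",s)
for a,ce,st,_ in blobs(im,(18,60,120),(35,255,255),(200,0,440,300),60): print(a,ce,st,ray(c,ce,.027)[:2])
cv2.imwrite("pics/w6.png",im[:,:,::-1])
E
```

```text
at [0.5471 0.1807 0.2559] [-3.1317  0.0017  1.5699] d_tool [0.0007 0.0053 0.2428] d_after_rot [0.0003 0.0029 0.2429] rot [-0.569   0.0954 -0.0529]
14875 [347.0676  56.8972] [266   0 163 120] [0.5715 0.2948]
328 [325.122  166.8598] [316 156  19  22] [0.5495 0.1815]
```

View pics/w6.png

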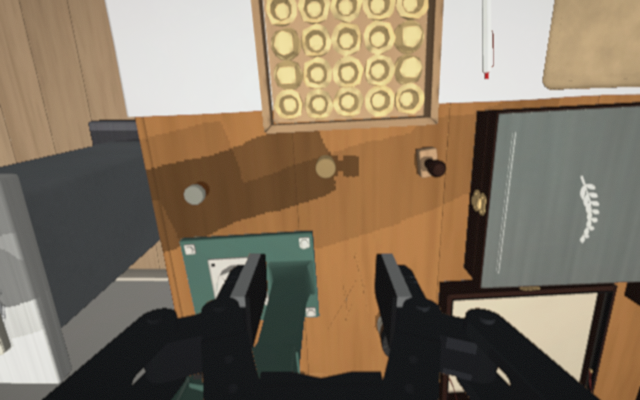

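The gold vial is at (325,167) with the tray edge at row ~125 and the press clear of the fingers, so I grip it along x.

Call:
{"fn": "step_arm", "kwargs": {
  "xyz": [
    [0, 0.003, 0.02],
    [0, 0, 0.035],
    [0, 0, 0.04],
    [0, 0, 0.04],
    [0, 0, 0.04],
    [0, 0, 0.03],
    [0, 0, 0.018],
    [0, 0, 0.01],
    [0, 0, 0.006],
    [0, 0, 0.004],
    [0, 0, 0],
    [0, 0, 0],
    [0, 0, 0],
    [0, 0, 0],
    [0, 0, 0],
    [0, 0, 0],
    [0, 0, 0]
  ],
  "delta_rot": [
    [-0.55, 0.1, 0],
    [0, 0, 0],
    [0, 0, 0],
    [0, 0, 0],
    [0, 0, 0],
    [0, 0, 0],
    [0, 0, 0],
    [0, 0, 0],
    [0, 0, 0],
    [0, 0, 0],
    [0, 0, 0],
    [0, 0, 0],
    [0, 0, 0],
    [0, 0, 0],
    [0, 0, 0],
    [0, 0, 0],
    [0, 0, 0]
  ],
  "grip": [0.05, 0.05, 0.05, 0.05, 0.05, 0.05, 0.05, 0.05, 0.05, 0.05, 0.05, 0.05, 0.015, 0.012, 0.012, 0.012, 0.012]
}}

```text
time: 33.45
tool_pos: [0.5525, 0.1819, 0.0151]
tool_rot: [3.137, -0.002, 1.568]
wrist_force: [-0.6, 1.0, 5.0]
opening: 0.0193
finger_force: 58.7
```

Call:
{"fn": "step_arm", "kwargs": {
  "xyz": [
    [0, 0, -0.015],
    [0, 0, -0.03],
    [0, 0, -0.045],
    [0, 0, -0.045],
    [0, 0, -0.045],
    [0, 0, -0.045],
    [0, 0, -0.045],
    [0, 0, -0.045],
    [0, 0, -0.035],
    [0, 0, -0.02],
    [0, 0, 0]
  ],
  "delta_rot": [
    [0, 0, 0],
    [0, 0, 0],
    [0, 0, 0],
    [0, 0, 0],
    [0, 0, 0],
    [0, 0, 0],
    [0, 0, 0],
    [0, 0, 0],
    [0, 0, 0],
    [0, 0, 0],
    [0, 0, 0]
  ],
  "grip": [0.012, 0.012, 0.012, 0.012, 0.012, 0.012, 0.012, 0.012, 0.012, 0.012, 0.012]
}}

```text
time: 34.83
tool_pos: [0.5512, 0.1812, 0.3865]
tool_rot: [3.134, -0.003, 1.568]
wrist_force: [0.4, 0.5, -1.0]
opening: 0.0189
finger_force: 58.7
```

Call:
{"fn": "step_arm", "kwargs": {
  "xyz": [
    [-0.015, -0.005, 0],
    [-0.03, -0.01, 0],
    [-0.04, -0.013, 0],
    [-0.04, -0.013, 0],
    [-0.04, -0.013, 0],
    [-0.04, -0.013, 0],
    [-0.04, -0.013, 0],
    [-0.04, -0.013, 0],
    [-0.04, -0.013, 0],
    [-0.04, -0.013, 0],
    [-0.04, -0.013, 0],
    [-0.03, -0.01, 0],
    [-0.012, -0.004, 0],
    [0, 0, 0],
    [0, 0, 0]
  ],
  "delta_rot": [
    [0, 0, 0],
    [0, 0, 0],
    [0, 0, 0],
    [0, 0, 0],
    [0, 0, 0],
    [0, 0, 0],
    [0, 0, 0],
    [0, 0, 0],
    [0, 0, 0],
    [0, 0, 0],
    [0, 0, 0],
    [0, 0, 0],
    [0, 0, 0],
    [0, 0, 0],
    [0, 0, 0]
  ],
  "grip": [0.012, 0.012, 0.012, 0.012, 0.012, 0.012, 0.012, 0.012, 0.012, 0.012, 0.012, 0.012, 0.012, 0.012, 0.012]
}}

```text
time: 36.7
tool_pos: [0.4037, -0.2646, 0.3831]
tool_rot: [3.139, -0.002, 1.569]
wrist_force: [-0.5, -0.4, 0.1]
opening: 0.0192
finger_force: 58.7
```

```bash
python3 - <<'E'
from h import *
s=status.read_state();go([.408,-.265,.0255],np.pi/2,s);print(s['opening'],s['finger_force'])
im=read_camera("wrist");cv2.imwrite("pics/w7.png",im[:,:,::-1])
E
```

```text
at [ 0.4037 -0.2646  0.3831] [ 3.1385 -0.0023  1.5693] d_tool [-0.0012  0.0032  0.3576] d_after_rot [-0.0004  0.0043  0.3576] rot [ 0.1761 -0.1305 -0.0852]
0.019214411740942232 58.669703006744385
```

View pics/w7.png

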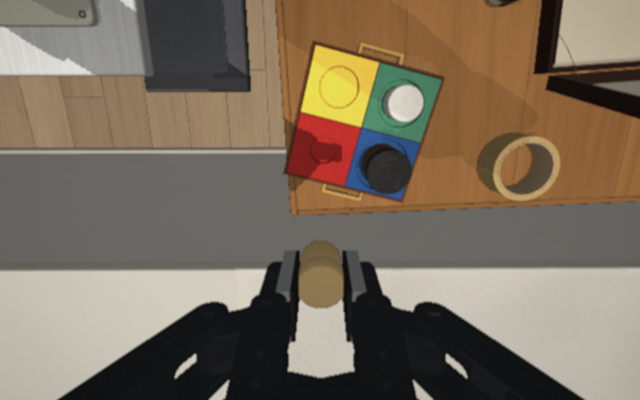

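Both jars stand in their wells, white at (404,102) and tall at (386,170), and the vial is held upright over red. Lowering it.

Call:
{"fn": "step_arm", "kwargs": {
  "xyz": [
    [-0.001, 0.004, 0.025],
    [0, 0, 0.04],
    [0, 0, 0.045],
    [0, 0, 0.045],
    [0, 0, 0.045],
    [0, 0, 0.045],
    [0, 0, 0.04],
    [0, 0, 0.03],
    [0, 0, 0.02],
    [0, 0, 0.01],
    [0, 0, 0.005],
    [0, 0, 0.004],
    [0, 0, 0.002],
    [0, 0, 0.001],
    [0, 0, 0],
    [0, 0, 0]
  ],
  "delta_rot": [
    [0.15, -0.1, 0],
    [0, 0, 0],
    [0, 0, 0],
    [0, 0, 0],
    [0, 0, 0],
    [0, 0, 0],
    [0, 0, 0],
    [0, 0, 0],
    [0, 0, 0],
    [0, 0, 0],
    [0, 0, 0],
    [0, 0, 0],
    [0, 0, 0],
    [0, 0, 0],
    [0, 0, 0],
    [0, 0, 0]
  ],
  "grip": [0.012, 0.012, 0.012, 0.012, 0.012, 0.012, 0.012, 0.012, 0.012, 0.012, 0.012, 0.012, 0.012, 0.012, 0.012, 0.012]
}}

```text
time: 38.75
tool_pos: [0.4081, -0.2666, 0.0265]
tool_rot: [3.14, 0.0, 1.568]
wrist_force: [-0.8, 1.1, 0.6]
opening: 0.019
finger_force: 58.7
```

Call:
{"fn": "step_arm", "kwargs": {
  "xyz": [
    [0, 0, 0.001],
    [0, 0, 0.0005],
    [0, 0, 0],
    [0, 0, 0],
    [0, 0, 0],
    [0, 0, 0],
    [0, 0, -0.01],
    [0, 0, -0.03],
    [0, 0, -0.045],
    [0, 0, -0.05],
    [0, 0, -0.05],
    [0, 0, -0.05],
    [0, 0, -0.05],
    [0, 0, -0.05],
    [0, 0, -0.03],
    [0, 0, 0]
  ],
  "delta_rot": [
    [0, 0, 0],
    [0, 0, 0],
    [0, 0, 0],
    [0, 0, 0],
    [0, 0, 0],
    [0, 0, 0],
    [0, 0, 0],
    [0, 0, 0],
    [0, 0, 0],
    [0, 0, 0],
    [0, 0, 0],
    [0, 0, 0],
    [0, 0, 0],
    [0, 0, 0],
    [0, 0, 0],
    [0, 0, 0]
  ],
  "grip": [0.012, 0.012, 0.025, 0.033, 0.035, 0.035, 0.035, 0.035, 0.035, 0.035, 0.035, 0.035, 0.035, 0.035, 0.04, 0.04]
}}

```text
time: 40.75
tool_pos: [0.4084, -0.2669, 0.3932]
tool_rot: [3.135, 0.004, 1.568]
wrist_force: [0.8, -0.2, -1.0]
opening: 0.04
finger_force: 0.0
```

```bash
python3 - <<'E'
from h import *
go([.62,.175,.38],np.pi/2)
E
```

```text
at [ 0.4084 -0.2669  0.3932] [3.1353 0.0038 1.5683] d_tool [0.4425 0.2104 0.0128] d_after_rot [0.4419 0.2116 0.0132] rot [ 0.3625  0.2187 -0.141 ]
```

Call:
{"fn": "step_arm", "kwargs": {
  "xyz": [
    [0.02, 0.01, 0],
    [0.035, 0.016, 0],
    [0.04, 0.017, 0],
    [0.04, 0.017, 0],
    [0.04, 0.017, 0],
    [0.04, 0.017, 0],
    [0.04, 0.017, 0],
    [0.04, 0.017, 0],
    [0.04, 0.017, 0],
    [0.04, 0.017, 0],
    [0.035, 0.015, 0],
    [0.022, 0.01, 0],
    [0.01, 0.004, 0],
    [0, 0, 0],
    [0, 0, 0.03],
    [0, 0, 0.03],
    [0, 0, 0.03],
    [0, 0, 0.03],
    [0, 0, 0.03],
    [0, 0, 0]
  ],
  "delta_rot": [
    [0.3, 0.2, 0],
    [0, 0, 0],
    [0, 0, 0],
    [0, 0, 0],
    [0, 0, 0],
    [0, 0, 0],
    [0, 0, 0],
    [0, 0, 0],
    [0, 0, 0],
    [0, 0, 0],
    [0, 0, 0],
    [0, 0, 0],
    [0, 0, 0],
    [0, 0, 0],
    [0, 0, -9],
    [0, 0, -9],
    [0, 0, -9],
    [0, 0, -9],
    [0, 0, -9],
    [0, 0, 0]
  ],
  "grip": [0.04, 0.04, 0.04, 0.04, 0.04, 0.04, 0.04, 0.04, 0.04, 0.04, 0.04, 0.04, 0.04, 0.04, 0.04, 0.04, 0.04, 0.04, 0.04, 0.04]
}}

```text
time: 43.25
tool_pos: [0.5971, 0.1737, 0.2381]
tool_rot: [-3.135, -0.008, 2.35]
wrist_force: [0.3, 0.5, 1.1]
opening: 0.0397
finger_force: 0.0
```

```bash
python3 - <<'E'
from h import *
s=status.read_state();go([.666,.1815,.15],3*np.pi/4,s)
im=read_camera("wrist");cv2.imwrite("pics/w8.png",im[:,:,::-1])
E
```

```text
at [0.5971 0.1737 0.2381] [-3.1354 -0.0081  2.3503] d_tool [-0.0436  0.0551  0.0874] d_after_rot [-0.0432  0.0543  0.0881] rot [-0.3558 -0.4638 -0.3349]
```

View pics/w8.png

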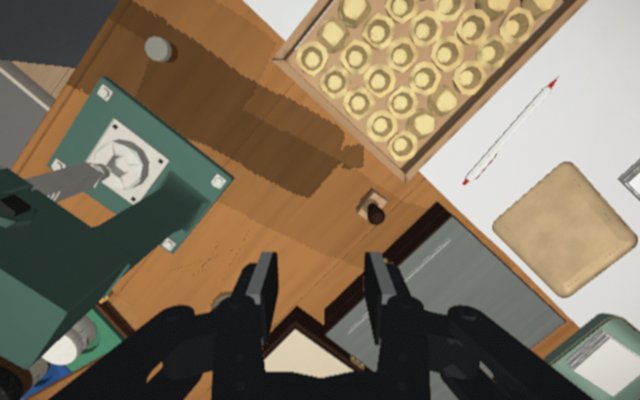

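The stamp's handle top is at about (376,214) and its foot at about (371,206). The tray corner (405,178) and the box edge lie on either side of the closing line.

```bash
python3 - <<'E'
from h import *
s=status.read_state();c=cam("wrist",s)
im=cv2.cvtColor(cv2.imread("pics/w8.png"),cv2.COLOR_BGR2RGB)
for a,ce,st,_ in blobs(im,(0,0,0),(180,255,60),(362,195,388,226),30): print(a,ce,st,ray(c,ce,.045))
p=ray(c,(376,214),.05);print(p,ray(c,(405,178),.03),ray(c,(438,205),.06))
go([.666,.1815,.15],3*np.pi/4,s)
E
```

```text
247 [374.7854 213.9271] [368 204  16  20] [0.6681 0.1852 0.045 ]
[0.6673 0.1867 0.05  ] [0.6666 0.2335 0.03  ] [0.7008 0.2382 0.06  ]
at [0.5983 0.1742 0.2402] [-3.1388 -0.0063  2.3497] d_tool [-0.043   0.0536  0.0898] d_after_rot [-0.0428  0.053   0.0902] rot [-0.1572 -0.3594 -0.3712]
```

Call:
{"fn": "step_arm", "kwargs": {
  "xyz": [
    [-0.0106, 0.0135, 0.02],
    [-0.0105, 0.014, 0.03],
    [-0.0105, 0.014, 0.03],
    [-0.01, 0.014, 0.03],
    [0, 0, 0],
    [0, 0, 0]
  ],
  "delta_rot": [
    [-0.15, -0.35, -0.35],
    [0, 0, 0],
    [0, 0, 0],
    [0, 0, 0],
    [0, 0, 0],
    [0, 0, 0]
  ],
  "grip": [0.04, 0.04, 0.04, 0.04, 0.04, 0.04]
}}

```text
time: 44.05
tool_pos: [0.6686, 0.1858, 0.1313]
tool_rot: [3.139, 0.001, 2.359]
wrist_force: [-1.4, 0.7, 1.1]
opening: 0.04
finger_force: 0.0
```

```bash
python3 - <<'E'
from h import *
s=status.read_state();c=cam("wrist",s)
im=read_camera("wrist");cv2.imwrite("pics/w9.png",im[:,:,::-1])
go([.667,.184,.021],3*np.pi/4,s)
E
```

```text
at [0.6686 0.1858 0.1313] [3.1386 0.0014 2.3593] d_tool [ 0.     -0.0027  0.1103] d_after_rot [-0.0002 -0.0024  0.1103] rot [0.1742 0.0806 0.1809]
```

View pics/w9.png

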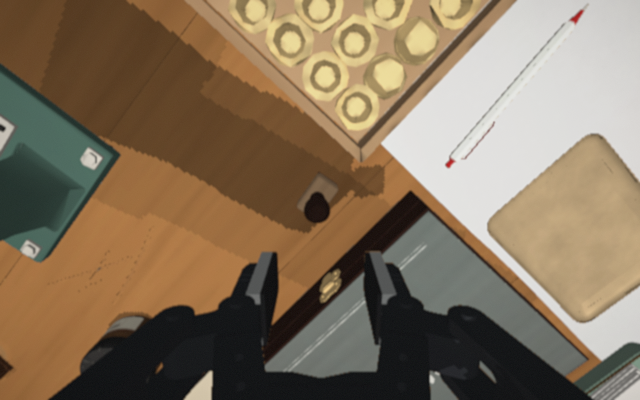

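The handle top is at (317,206), about 2 mm off the finger midline, so I shift by that and descend.

Call:
{"fn": "step_arm", "kwargs": {
  "xyz": [
    [0, -0.0022, 0.02],
    [0, 0, 0.03],
    [0, 0, 0.025],
    [0, 0, 0.015],
    [0, 0, 0.01],
    [0, 0, 0.006],
    [0, 0, 0.003],
    [0, 0, 0],
    [0, 0, 0],
    [0, 0, 0],
    [0, 0, 0],
    [0, 0, 0],
    [0, 0, 0],
    [0, 0, 0]
  ],
  "delta_rot": [
    [0.15, 0.1, 0],
    [0, 0, 0],
    [0, 0, 0],
    [0, 0, 0],
    [0, 0, 0],
    [0, 0, 0],
    [0, 0, 0],
    [0, 0, 0],
    [0, 0, 0],
    [0, 0, 0],
    [0, 0, 0],
    [0, 0, 0],
    [0, 0, 0],
    [0, 0, 0]
  ],
  "grip": [0.04, 0.04, 0.04, 0.04, 0.04, 0.04, 0.04, 0.04, 0.04, 0.01, 0.008, 0.008, 0.008, 0.008]
}}

```text
time: 45.85
tool_pos: [0.6666, 0.1842, 0.022]
tool_rot: [3.142, -0.001, 2.36]
wrist_force: [0.5, -1.0, 4.0]
opening: 0.0159
finger_force: 58.6
```

Call:
{"fn": "step_arm", "kwargs": {
  "xyz": [
    [0, 0, -0.01],
    [0, 0, -0.025],
    [0, 0, -0.035],
    [0, 0, -0.035],
    [0.007, -0.007, -0.035],
    [0.008, -0.008, -0.04],
    [0.008, -0.008, -0.04],
    [0.008, -0.008, -0.04],
    [0.008, -0.008, -0.04],
    [0.008, -0.008, -0.04],
    [0.005, -0.005, -0.03],
    [0, 0, -0.015],
    [0, 0, 0],
    [0, 0, 0]
  ],
  "delta_rot": [
    [0, 0, 0],
    [0, 0, 0],
    [0, 0, 0],
    [0, 0, 0],
    [0, 0, 0],
    [0, 0, 0],
    [0, 0, 0],
    [0, 0, 0],
    [0, 0, 0],
    [0, 0, 0],
    [0, 0, 0],
    [0, 0, 0],
    [0, 0, 0],
    [0, 0, 0]
  ],
  "grip": [0.008, 0.008, 0.008, 0.008, 0.008, 0.008, 0.008, 0.008, 0.008, 0.008, 0.008, 0.008, 0.008, 0.008]
}}

```text
time: 47.6
tool_pos: [0.5931, 0.1838, 0.4054]
tool_rot: [-3.139, -0.002, 2.36]
wrist_force: [-0.8, 0.2, -1.3]
opening: 0.0156
finger_force: 58.5
```

```bash
python3 - <<'E'
from h import *
s=status.read_state();go([.431,-.175,.395],3*np.pi/4,s);print(s['opening'],s['finger_force'])
E
```

```text
at [0.5931 0.1838 0.4054] [-3.1392 -0.002   2.3599] d_tool [-0.1378 -0.3688  0.011 ] d_after_rot [-0.1391 -0.3683  0.0104] rot [-0.1385 -0.1169  0.2109]
0.015603867436716603 58.48279129480943
```

Call:
{"fn": "step_arm", "kwargs": {
  "xyz": [
    [-0.006, -0.015, 0],
    [-0.01, -0.028, 0],
    [-0.0135, -0.036, 0],
    [-0.0135, -0.036, 0],
    [-0.0135, -0.036, 0],
    [-0.0135, -0.036, 0],
    [-0.0135, -0.036, 0],
    [-0.0135, -0.036, 0],
    [-0.0135, -0.036, 0],
    [-0.0135, -0.036, 0],
    [-0.01, -0.025, 0],
    [-0.004, -0.012, 0],
    [0, 0, 0],
    [0, 0, 0]
  ],
  "delta_rot": [
    [0, 0, 0],
    [0, 0, 0],
    [0, 0, 0],
    [0, 0, 0],
    [0, 0, 0],
    [0, 0, 0],
    [0, 0, 0],
    [0, 0, 0],
    [0, 0, 0],
    [0, 0, 0],
    [0, 0, 0],
    [0, 0, 0],
    [0, 0, 0],
    [0, 0, 0]
  ],
  "grip": [0.008, 0.008, 0.008, 0.008, 0.008, 0.008, 0.008, 0.008, 0.008, 0.008, 0.008, 0.008, 0.008, 0.008]
}}

```text
time: 49.35
tool_pos: [0.4321, -0.1739, 0.4063]
tool_rot: [-3.141, -0.002, 2.361]
wrist_force: [0.1, -0.5, -0.2]
opening: 0.0158
finger_force: 58.5
```

```bash
python3 - <<'E'
from h import *
s=status.read_state();go([.431,-.175,.0325],3*np.pi/4,s);print(s['opening'],s['finger_force'])
im=read_camera("wrist");cv2.imwrite("pics/w10.png",im[:,:,::-1])
E
```

```text
at [ 0.4321 -0.1739  0.4063] [-3.141  -0.0019  2.3608] d_tool [-0.0007 -0.0014  0.3738] d_after_rot [-0.     -0.0016  0.3738] rot [-0.0353 -0.1061  0.2625]
0.015814125445461586 58.529387129237875
```

View pics/w10.png

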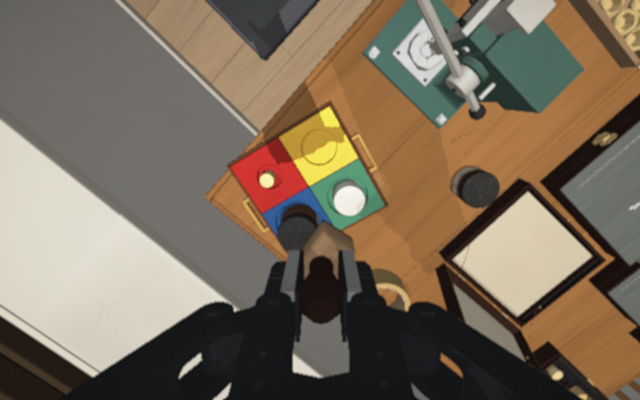

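The stamp is held over the caddy, with gold in red at (268,180) and white in green at (349,197). I turn to yaw π so the wrist camera stays away from the press, then set it down.

Call:
{"fn": "step_arm", "kwargs": {
  "xyz": [
    [0, 0, 0],
    [0, 0, 0.02],
    [0, 0, 0.03],
    [0, 0, 0.03],
    [0, 0, 0.03],
    [0.001, -0.001, 0.04],
    [0, 0, 0.04],
    [0, 0, 0.04],
    [0, 0, 0.04],
    [0, 0, 0.04],
    [0, 0, 0.03],
    [0, 0, 0.015],
    [0, 0, 0.007],
    [0, 0, 0.004],
    [0, 0, 0.003],
    [0, 0, 0.002],
    [0, 0, 0.001],
    [0, 0, 0],
    [0, 0, 0]
  ],
  "delta_rot": [
    [0, 0, -9],
    [0, 0, -9],
    [0, 0, -9],
    [0, 0, -9],
    [0, 0, -9],
    [0, 0, 0],
    [0, 0, 0],
    [0, 0, 0],
    [0, 0, 0],
    [0, 0, 0],
    [0, 0, 0],
    [0, 0, 0],
    [0, 0, 0],
    [0, 0, 0],
    [0, 0, 0],
    [0, 0, 0],
    [0, 0, 0],
    [0, 0, 0],
    [0, 0, 0]
  ],
  "grip": [0.008, 0.008, 0.008, 0.008, 0.008, 0.008, 0.008, 0.008, 0.008, 0.008, 0.008, 0.008, 0.008, 0.008, 0.008, 0.008, 0.008, 0.008, 0.008]
}}

```text
time: 51.78
tool_pos: [0.4305, -0.1756, 0.0348]
tool_rot: [3.141, -0.001, -3.138]
wrist_force: [0.2, -0.1, 0.0]
opening: 0.0159
finger_force: 58.5
```

Call:
{"fn": "step_arm", "kwargs": {
  "xyz": [
    [0, 0, 0.0015],
    [0, 0, 0.001],
    [0, 0, 0],
    [0, 0, 0],
    [0, 0, 0],
    [0, 0, 0],
    [0, 0, 0],
    [0, 0, -0.01],
    [0, 0, -0.03],
    [0, 0, -0.045],
    [0, 0, -0.05],
    [0, 0, -0.05],
    [0, 0, -0.05],
    [0, 0, -0.05],
    [0, 0, 0],
    [0, 0, 0]
  ],
  "delta_rot": [
    [0, 0, 0],
    [0, 0, 0],
    [0, 0, 0],
    [0, 0, 0],
    [0, 0, 0],
    [0, 0, 0],
    [0, 0, 0],
    [0, 0, 0],
    [0, 0, 0],
    [0, 0, 0],
    [0, 0, 0],
    [0, 0, 0],
    [0, 0, 0],
    [0, 0, 0],
    [0, 0, 0],
    [0, 0, 0]
  ],
  "grip": [0.008, 0.008, 0.008, 0.02, 0.03, 0.035, 0.035, 0.035, 0.035, 0.035, 0.035, 0.035, 0.035, 0.035, 0.035, 0.035]
}}

```text
time: 53.78
tool_pos: [0.4305, -0.1755, 0.3173]
tool_rot: [3.142, -0.001, -3.138]
wrist_force: [0.1, -0.0, -0.1]
opening: 0.0347
finger_force: 0.0
```

```bash
python3 - <<'E'
from h import *
a=read_camera("wrist");b=read_camera("scene")
b=cv2.resize(b[120:220,240:480],(800,333))
a=cv2.resize(a[0:260,200:640],(440,260))
o=np.zeros((600,800,3),'uint8');o[:333]=b;o[336:596,:440]=a
t=read_camera("top")[175:295,385:500];o[340:595,500:744]=cv2.resize(t,(244,255))
cv2.imwrite("pics/f.png",o[:,:,::-1]);print(status.read_state()['tool_pos'])
E
```

```text
[ 0.43   -0.1752  0.3158]
```

View pics/f.png

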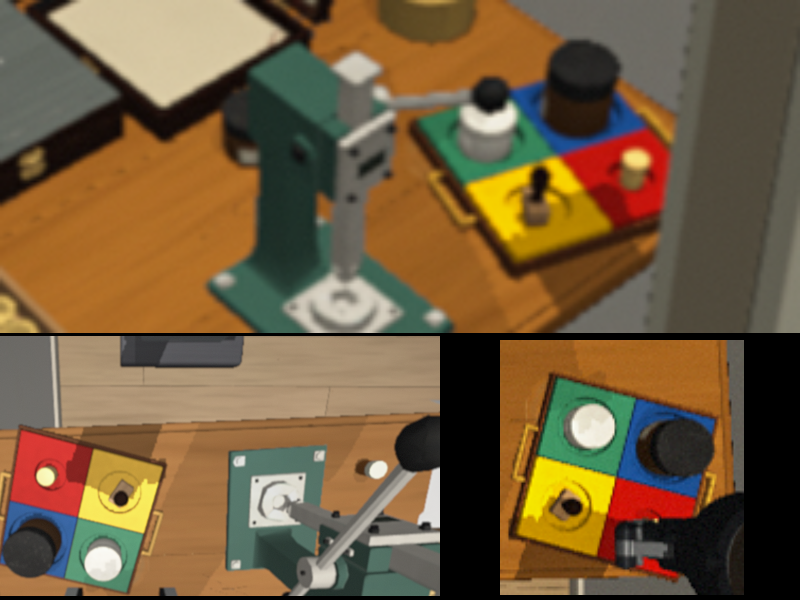

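All four things stand upright in their wells in the scene, wrist and top views, and the white-capped vial and squat jar still stand. Handing in.

```bash
python3 -c "
from plant import bot
print(bot.sign_off())"
```

```text
the job is handed in; nothing more can be done
None
```

The job is handed in at about 54 s: the final pictures show the tall jar in blue, the white jar in green, the gold vial in red and the stamp in yellow, all upright, with the squat jar and white-capped vial left standing; hand-in returned no verdict.

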